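Hang the flower tag facing the diner

TASK

A dessert place at the day-centre table is ready to be served: take the flower tag (red grip tab) from its wooden block and hang it by its window on the hook stand, hanging straight across the hook with its flower face pointing outward, away from the post. Leave it hanging still on the level part of the hook, and leave the striped tag where it is.

Things in the scene. Friction and masses are not known exactly. Their poses are not given: they have to be found in the camera images.
- flower_tag: White tag 70 wide, 8 thick, 155 mm tall, upright in a block's slot, lowest edge 10 above table. From below: plate 60 tall, red flower on its marked face, back plain; window 34 wide, 44 tall, upper corners bevelled; red bar 50 wide, 13 tall; red grip tab 30 wide, 10 thick, top 51 above the window. Origin: mid upper edge of the window, 104 above lowest edge. x out of marked face, y along width, z up.
- hook_stand: Fixed stand: dark foot disc 100 mm wide, 14 thick; steel post 12 thick; at its top one steel hook bar 8 thick, level for 55 mm, then bent up to a tip 68 mm from the post axis, 10 mm above the bar's upper side; nothing is higher. Origin: on the post axis, level with the bar's upper side, 180 above table. x outward along the hook, z up. Mid-bar is 32 mm along x.
- stripe_tag: The unwanted tag: same shape, size, origin and axes as the flower tag, but with blue bar, blue grip tab and three blue stripes on its marked face. Leave it. Each tag stands in its own fixed wooden block, 60 x 100 mm, 34 mm tall, with a slot 10 mm wide and 24 mm deep along the tag's y.
Not all that is in view belongs to the job. What is shaped like the flower_tag but green or yellow is not meant.

How it is judged:
By the outcome, as a careful person would: the job done as asked, in the order asked, and still so for the second after the job is handed in, with the robot touching nothing.
It also fails if it takes over 40 s, if anything falls off the work surface, if the arm or the gripper's body presses on something with over 40 N, if the wrist force passes 120 N, or if a joint passes its speed limit or range.

ROBOT

A 7-joint arm with a two-finger parallel gripper is mounted at the origin on the work surface. World frame = base frame: x ahead of the robot, y to its left, z up, the work surface at z = 0. Lengths are in m, angles in rad, forces in N, time in s.
With the tool pointing down it reaches from about 0.425 to 0.875 m from the base axis. Payload 9.9 kg.
Tool frame: the origin (TCP) lies at the very end of the fingers, on their centre line; the grasp point (between the pads) lies 19 mm behind it; z points along the fingers, y is the direction in which the jaws open and shut (so a half turn about z gives the same grasp; the last joint's range is limited). The gripper opens to 85 mm and grips with 20 to 120 N. Pads are 22 mm wide; open, the fingers measure 114 mm over their backs; the gripper's body (76 mm by 85 mm) begins 54 mm behind the grasp point. The pads swing forward as they close: fully open they stand 13 mm farther back than shut.
Start: joints at [-1.39, 0.576, 0.025, 1.437, -0.015, 1.129, -0.057], TCP at [0.177, 0.651, 0.231] pointing down, gripper open.
Joint ranges: [-2.76, 2.76], [-0.34, 2.15], [-1.52, 1.57], [0.19, 2.46], [-1.09, 4.23], [0.17, 1.99], [-2.82, 2.82]. Speed limits (rad/s): [2.22, 2.22, 3.01, 3.01, 3.14, 3.14, 3.14].

INTERFACE

Orientations are given as [roll, pitch, yaw] about the fixed x, y, z axes, in that order (R = Rz(yaw) Ry(pitch) Rx(roll)).
In Python, from station import ctrl gives the robot as it stands.
- The arm moves only by the shell command python3 -m pendant 'ROWS' [FORCE]. ROWS is JSON, a list of rows, each an object with "translation": the shift along the tool's x, y, z in units of 60 mm (1.0 is 60 mm), a list of three; "dr": the turn, a rotation vector about the tool's x, y, z in units of 0.1 rad (1.0 is 0.1 rad), a list of three; "grip": the gripper command: -1 is fully open, 1 is shut, values between are in proportion. In form: [{"translation": [dx, dy, dz], "dr": [wx, wy, wz], "grip": grip}, ...]. A call has 1 to 5 rows; each row shifts and turns the pose as measured when the row begins, along the tool's axes as they then stand; what a row does not reach is not made up. A row lasts 1/8 s, in which the tool goes at most 62.5 mm and 10.7 degrees, less where a joint would pass 70% of its speed; a pose out of reach is approached as far as the arm can. A call with a number of a shift or a turn outside -1 to 1 is refused whole. A call with a gripper value outside its range is refused whole. The fingers move at their own pace and stop on an object; FORCE is the grip in N (left out, the last holds). Time passes only in rows, so rows that do not move let the fingers close. It gives the time, the measured TCP pose, the force and the opening at its end, in the units of the state.
- ctrl.get_obs(): the state, without advancing time (a new reading comes with each control period).
- ctrl.capture(name): name is "scene" or "top"; returns (picture, depth): 400x640x3 uint8, blue, green, red; 400x640 float32, m along the optical axis (not along the pixel's ray), 0 where there is no reading.
- ctrl.camera_model(name): a dict with "intrinsics" (3x3 intrinsics, pixels), "position" and "orientation" of the camera in the world. Camera axes: x right, y up, looking along -z (the intrinsics and any distortion apply to the point x, -y, -z); pixel columns grow to the right and rows downward; lengths in m; the calibration is good to about 2 mm. A picture is of the moment at which its call begins. camera_model takes no time and is no camera call.
- ctrl.finish_job(): hands the job in, once; it reports no verdict.
Trained networks look in the newest picture that a camera, given by its name, has taken for a name from the list of things; names that differ only in an ending like _2 or _b are one class to them, and where a whole thing is asked for, a point or a joint stands for the part that bears it (a point fixed in the world has none). Each returns a list of dicts, best first, with "conf" (0 to 1); they miss things now and then, are a little off and sometimes report something else, mostly with a low value. They report only what shows in the picture. A call takes as long as a camera call. They do not tell look-alikes from the thing itself.
- ctrl.look_for(camera, label): "at" ([column, row] in pixels, amid what is visible of it).
- ctrl.place_of(camera, label): "at" ([column, row] in pixels: a listed point, or the origin of a listed thing).
The state is a dict: "t": time; "joint_pos": joint angles; "joint_velocities": joint speeds; "joint_torque": joint torques, N m; "ee_pos": TCP position; "tcp_rot": TCP orientation; "wrist_force": force on the tool from outside, world axes, zero at the start; "wrist_torque": the same for the moment, N m; "grip_width": finger opening in m.
Only numpy, scipy, OpenCV 4.12 (cv2) and the standard library are available. Lean on these libraries where they do the work, as an engineer would, in place of code of your own. Each camera call takes 0.05 s, during which the arm holds its last target.

## Working session

There is one attempt and no reset: what is moved stays moved. The work goes in short steps, Python scripts to look and compute and a shell command to move; the robot and the scene stay as the last step left them, time stands still between calls to the robot, and variables do not carry over. Pictures are saved under pics/ and viewed, and the job is handed in when it is done.

```bash
ls; mkdir -p pics
python3 - <<'E'
from station import ctrl
import cv2,numpy as np
o=ctrl.get_obs(); print(o)
for n in ("scene","top"):
    im,d=ctrl.capture(n); cv2.imwrite(f"pics/{n}0.png",im); np.save(f"{n}0.npy",d)
    print(n,ctrl.camera_model(n))
    for l in ("flower_tag","hook_stand","stripe_tag"):
        print(l,ctrl.look_for(n,l),ctrl.place_of(n,l))
print(ctrl.get_obs()["t"])
E
```

```text
pics
{'t': 0.0, 'joint_pos': array([-1.38981807,  0.57650977,  0.02485853,  1.43793955, -0.01502388,
        1.12894728, -0.0564919 ]), 'joint_velocities': array([ 0.0002292 , -0.00010205,  0.00028686,  0.00061408, -0.0010732 ,
       -0.00160664, -0.00084116]), 'joint_torque': array([-1.35629605e-03, -7.65741420e+01,  2.25004502e+00, -2.85974550e+01,
        1.54248567e-02,  1.22139530e-02, -1.04581048e-05]), 'ee_pos': array([0.17652159, 0.65104285, 0.23044684]), 'tcp_rot': array([-3.13997491e+00,  7.03711690e-05,  2.87683389e+00]), 'wrist_force': array([-0.12124442, -0.81047996, -0.05302662]), 'wrist_torque': array([0.0126558 , 0.01311212, 0.00757093]), 'grip_width': 0.08527764008303494}
scene {'intrinsics': array([[487.31493736,   0.        , 322.34065196],
       [  0.        , 487.31493736, 196.42561129],
       [  0.        ,   0.        ,   1.        ]]), 'position': array([1.0941006 , 0.71723376, 0.79570142]), 'orientation': array([0.9970158 , 0.00795791, 2.42853793])}
flower_tag [{'at': [252.6, 199.4], 'conf': 0.88}, {'at': [309.8, 193.6], 'conf': 0.73}, {'at': [272.4, 177.6
[... 293 characters left out ...]
 array([[441.89099416,   0.        , 326.81753846],
       [  0.        , 441.89099416, 201.34712487],
       [  0.        ,   0.        ,   1.        ]]), 'position': array([ 0.3900213 , -0.0202427 ,  1.15455207]), 'orientation': array([ 0.06647585,  0.01967559, -1.55581673])}
flower_tag [{'at': [431.3, 181.6], 'conf': 0.88}, {'at': [460.8, 226.8], 'conf': 0.72}, {'at': [396.9, 237.0], 'conf': 0.65}] [{'at': [464.8, 226.8], 'conf': 0.94}, {'at': [436.2, 181.4], 'conf': 0.63}, {'at': [398.8, 234.9], 'conf': 0.52}]
hook_stand [{'at': [220.2, 178.5], 'conf': 0.96}] [{'at': [202.0, 171.1], 'conf': 0.58}]
stripe_tag [{'at': [342.4, 198.1], 'conf': 0.5}] [{'at': [344.3, 197.9], 'conf': 0.44}]
0.7
```

View pics/scene0.png

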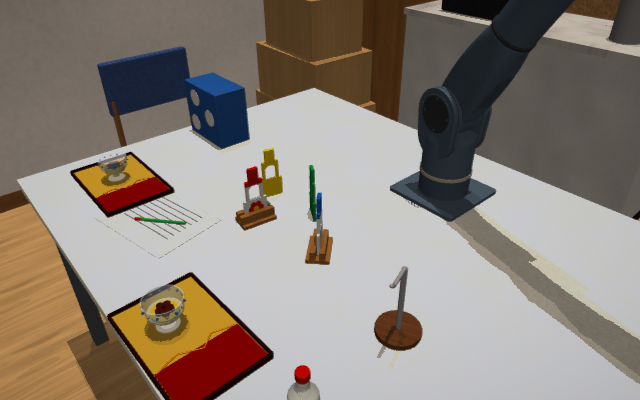

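View pics/top0.png

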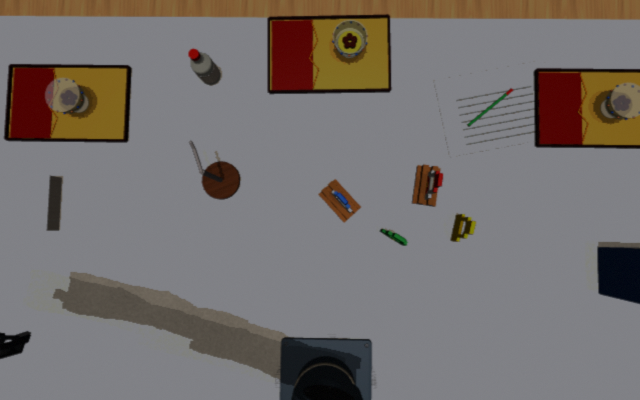

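Run:
```python
import cv2
im=cv2.imread("pics/scene0.png")
cv2.imwrite("pics/s_crop.png",cv2.resize(im[130:290,200:360],None,fx=3.7,fy=3.7,interpolation=cv2.INTER_CUBIC))
im=cv2.imread("pics/top0.png")
cv2.imwrite("pics/t_crop.png",cv2.resize(im[120:300,170:500],None,fx=2.4,fy=2.4,interpolation=cv2.INTER_CUBIC))
```

```text
(no output)
```

View pics/s_crop.png

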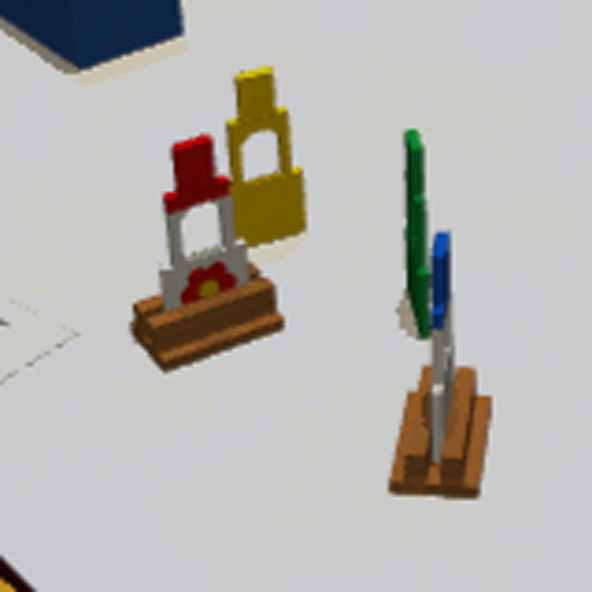

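View pics/t_crop.png

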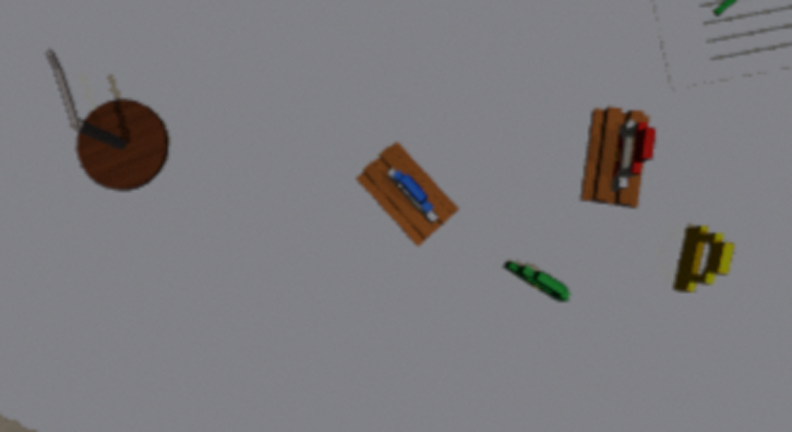

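The scene view shows the flower tag at about (252,195), its flower facing the camera. The stripe tag is at (318,225), the yellow and green decoys are at (271,175) and (312,190), and the hook stand is at (400,310). In the top view the flower tag is at (431,182) and the hook runs from (203,177) to (192,143). Next I'll measure these from depth.

```bash
cat > h.py <<'E'
import numpy as np,cv2
from scipy.spatial.transform import Rotation as R
from station import ctrl
def cloud(n,d):
    m=ctrl.camera_model(n);K=np.array(m["intrinsics"]);Rm=R.from_euler("xyz",m["orientation"]).as_matrix()
    v,u=np.mgrid[0:d.shape[0],0:d.shape[1]]
    x=(u-K[0,2])/K[0,0]*d;y=(v-K[1,2])/K[1,1]*d
    return np.stack([x,-y,-d],-1)@Rm.T+m["position"]
def proj(n,P):
    m=ctrl.camera_model(n);K=np.array(m["intrinsics"]);Rm=R.from_euler("xyz",m["orientation"]).as_matrix()
    c=(np.atleast_2d(P)-m["position"])@Rm; return np.c_[K[0,2]+K[0,0]*c[:,0]/-c[:,2],K[1,2]-K[1,1]*c[:,1]/-c[:,2]]
E
python3 - <<'E'
from h import *
np.set_printoptions(precision=4,suppress=True)
for n,box,hb in (("scene",(225,160,285,235),(365,255,435,355)),("top",(405,155,450,215),(180,130,245,205))):
    im=cv2.imread(f"pics/{n}0.png").astype(int);d=np.load(f"{n}0.npy");P=cloud(n,d)
    print(n,"table z", [P[r,c] for r,c in ((300,300),(200,150))])
    b,g,r=im[...,0],im[...,1],im[...,2]
    M=np.zeros(d.shape,bool);M[box[1]:box[3],box[0]:box[2]]=1;M&=d>0
    red=M&(r>2.2*g)&(r>2.2*b)&(r>80)
    p=P[red];print("red",len(p)); 
    for lo,hi in ((.05,.08),(.10,.13),(.13,.2)):
        q=p[(p[:,2]>lo)&(p[:,2]<hi)]
        if len(q)>3: print(lo,len(q),q.mean(0),q.min(0),q.max(0),np.linalg.svd(q-q.mean(0))[2])
    q=P[M&(P[...,2]>.045)&(P[...,2]<.2)]
    print("all tag",len(q),q.mean(0),q.min(0),q.max(0)); U,S,V=np.linalg.svd(q-q.mean(0)); print(S,V)
    M=np.zeros(d.shape,bool);M[hb[1]:hb[3],hb[0]:hb[2]]=1;M&=d>0
    q=P[M&(P[...,2]>.155)&(P[...,2]<.25)]
    print("hook",len(q));print(q[np.argsort(q[:,0])])
    q=P[M&(P[...,2]>.03)&(P[...,2]<.155)];print("post",len(q),q.mean(0),np.median(q,0))
    q=P[M&(P[...,2]>.009)&(P[...,2]<.02)];print("foot",(q.min(0)+q.max(0))/2,q.min(0),q.max(0))
E
```

```text
scene table z [array([ 0.6127,  0.0734, -0.0023]), array([ 0.6939, -0.539 ,  0.0039])]
red 295
0.05 31 [ 0.5098 -0.2485  0.0555] [ 0.4944 -0.2528  0.0501] [ 0.5246 -0.2418  0.0628] [[ 0.9898 -0.1404 -0.0239]
 [ 0.0621  0.2741  0.9597]
 [ 0.1282  0.9514 -0.28  ]]
0.1 84 [ 0.5102 -0.2501  0.1224] [ 0.4839 -0.2584  0.1133] [ 0.5346 -0.2429  0.1299] [[ 0.9902 -0.1394 -0.0032]
 [-0.0188 -0.1101 -0.9937]
 [ 0.1382  0.9841 -0.1116]]
0.13 129 [ 0.5109 -0.2495  0.1493] [ 0.4947 -0.2578  0.1301] [ 0.5247 -0.2429  0.1671] [[ 0.0619  0.0603 -0.9963]
 [-0.9891  0.1376 -0.0531]
 [ 0.1338  0.9887  0.0682]]
all tag 862 [ 0.4738 -0.2753  0.094 ] [ 0.3681 -0.3375  0.0451] [ 0.5441 -0.2411  0.168 ]
[1.8738 0.9935 0.3589] [[ 0.8288  0.5292  0.182 ]
 [ 0.1559  0.0939 -0.9833]
 [-0.5374  0.8433 -0.0047]]
hook 150
[[0.511  0.2831 0.1749]
 [0.5135 0.2852 0.1752]
 [0.5144 0.2875 0.1621]
 [0.5157 0.2881 0.1658]
 [0.5158 0.2862 0.162 ]
 [0.5158 0.288  0.1683]
 [0.516  0.282  0.1795]
 [0.5161 0.2874 0.1757]
 [0.5161 0.2773 0.1766]
 [0.5161 0.2877 0.1734]
 [0.5162 0.2847 0.1789]
 [0.5169 0.2875 0.1585]
 [0.5173 
[... 7116 characters left out ...]
574  0.3049 0.1847]
 [0.5744 0.301  0.1829]
 [0.575  0.3089 0.1793]
 [0.5755 0.3006 0.1773]
 [0.5758 0.3019 0.1871]
 [0.5759 0.3044 0.1864]
 [0.5764 0.3075 0.1838]
 [0.5768 0.3013 0.1821]
 [0.5777 0.3037 0.1885]
 [0.5778 0.3015 0.1885]
 [0.578  0.3064 0.1872]
 [0.5782 0.3091 0.1858]
 [0.5787 0.3008 0.1838]
 [0.5792 0.3024 0.1926]
 [0.5796 0.3077 0.1902]
 [0.5801 0.3063 0.1878]
 [0.5807 0.3028 0.1848]
 [0.5815 0.3027 0.1922]
 [0.5817 0.3053 0.191 ]
 [0.5821 0.3082 0.1891]
 [0.5834 0.3036 0.1827]
 [0.5841 0.3079 0.1903]
 [0.5844 0.3061 0.189 ]
 [0.5851 0.3049 0.1857]]
post 76 [0.5165 0.2792 0.096 ] [0.5162 0.2787 0.0988]
foot [0.5179 0.2823 0.0145] [0.4702 0.2336 0.009 ] [0.5656 0.331  0.0199]
```

```bash
cat > plan.py <<'E'
import sys; from h import *
# usage: plan.py x y z yaw -> remaining units in tool axes
o=ctrl.get_obs(); Rm=R.from_euler("xyz",o["tcp_rot"]); g=np.array([float(v) for v in sys.argv[1:4]])
t=Rm.inv().apply(g-o["ee_pos"])/0.06
rv=(Rm.inv()*R.from_euler("xyz",[np.pi,0,float(sys.argv[4])])).as_rotvec()/0.1
print("t",o["t"].__round__(2),"pos",o["ee_pos"].round(4),"rpy",o["tcp_rot"].round(3),"trans",t.round(3),"dr",rv.round(3),"F",np.round(o["wrist_force"],1),"w",round(o["grip_width"],4),"q",np.round(o["joint_pos"],2))
E
python3 - <<'E'
from h import *
np.set_printoptions(precision=4,suppress=True)
Q=[]
for n,hb in (("scene",(365,255,435,355)),("top",(180,130,245,205))):
    d=np.load(f"{n}0.npy");P=cloud(n,d)[hb[1]:hb[3],hb[0]:hb[2]].reshape(-1,3)
    q=P[(P[:,2]>.172)&(P[:,2]<.2)&(P[:,0]>.53)];Q.append(q)
    l=cv2.fitLine(q[:,:2].astype(np.float32),cv2.DIST_HUBER,0,.01,.01).ravel();print(n,l,np.arctan2(l[1],l[0]), "tip",(q[:,:2]@l[:2]).max()*1, "post", np.array([.5178,.2826])@l[:2], "off",np.cross(l[:2],np.array([.5178,.2826])-l[2:]))
E
python3 plan.py .5 .45 .32 3.007; python3 -m pendant '[{"translation":[-0.5,-0.05,-0.3],"dr":[0,0,-0.3],"grip":-1}]'; python3 plan.py .5 .45 .32 3.007
```

```text
scene [0.9306 0.3661 0.5576 0.2984] 0.37477803 tip 0.6569225722452583 post 0.5853091786265374 off -0.00010725655983918544
top [0.9349 0.355  0.5654 0.2995] 0.36295277 tip 0.6553303018243762 post 0.5843998669087888 off 0.0010783439053922046
t 0.7 pos [0.1766 0.6515 0.2313] rpy [-3.142 -0.     2.877] trans [-6.08  -1.83  -1.478] dr [-0.    -0.    -1.302] F [ 0.4  0.3 -0.6] w 0.0855 q [-1.39  0.58  0.02  1.44 -0.02  1.13 -0.06]
t: 0.82
ee_pos: [0.2017, 0.641, 0.248]
tcp_rot: [-3.139, -0.002, 2.912]
wrist_force: [0.7, 0.6, -0.5]
grip_width: 0.0853
t 0.82 pos [0.2017 0.641  0.248 ] rpy [-3.139e+00 -2.000e-03  2.912e+00] trans [-5.563 -1.972 -1.206] dr [-0.026 -0.022 -0.949] F [ 0.7  0.6 -0.5] w 0.0853 q [-1.34  0.56  0.02  1.42 -0.01  1.17  0.02]<stdin>:7: DeprecationWarning: Arrays of 2-dimensional vectors are deprecated. Use arrays of 3-dimensional vectors instead. (deprecated in NumPy 2.0)
```

```bash
python3 -m pendant '[{"translation":[-1,-0.35,-0.3],"dr":[0,0,-0.2],"grip":-1},{"translation":[-1,-0.35,-0.3],"dr":[0,0,-0.2],"grip":-1},{"translation":[-1,-0.4,-0.3],"dr":[0,0,-0.2],"grip":-1},{"translation":[-1,-0.4,-0.3],"dr":[0,0,-0.2],"grip":-1},{"translation":[-1,-0.6,0],"dr":[0,0,-0.2],"grip":-1}]'; python3 plan.py .6 .2 .32 3.007
```

```text
t: 1.45
ee_pos: [0.4595, 0.4735, 0.3188]
tcp_rot: [3.14, -0.002, 3.023]
wrist_force: [0.9, 0.4, -0.7]
grip_width: 0.0854
t 1.45 pos [0.4595 0.4735 0.3188] rpy [ 3.140e+00 -2.000e-03  3.023e+00] trans [-2.864 -4.25  -0.03 ] dr [ 0.013 -0.019  0.161] F [ 0.9  0.4 -0.7] w 0.0854 q [-0.88  0.5   0.02  1.34 -0.01  1.3   0.59]
```

```bash
python3 -m pendant '[{"translation":[-0.5,-0.9,0],"dr":[0,0,0],"grip":-1},{"translation":[-0.5,-0.9,0],"dr":[0,0,0],"grip":-1},{"translation":[-0.2,-1,0],"dr":[0,0,0],"grip":-1},{"translation":[0,-1,0],"dr":[0,0,0],"grip":-1},{"translation":[0,-1,0],"dr":[0,0,0],"grip":-1}]'; python3 plan.py .51 -.253 .25 3.007
```

```text
t: 2.08
ee_pos: [0.5008, 0.1711, 0.3174]
tcp_rot: [3.141, 0.001, 3.019]
wrist_force: [0.5, -1.9, 1.0]
grip_width: 0.0854
t 2.08 pos [0.5008 0.1711 0.3174] rpy [3.141e+00 1.000e-03 3.019e+00] trans [-1.016 -6.998  1.117] dr [0.01  0.008 0.119] F [ 0.5 -1.9  1. ] w 0.0854 q [-0.48  0.29  0.08  1.68 -0.03  1.17  1.06]
```

```bash
python3 -m pendant '[{"translation":[-0.2,-1,0.1],"dr":[0,0,0],"grip":-1},{"translation":[-0.2,-1,0.1],"dr":[0,0,0],"grip":-1},{"translation":[-0.2,-1,0.2],"dr":[0,0,0],"grip":-1},{"translation":[-0.2,-1,0.2],"dr":[0,0,0],"grip":-1},{"translation":[-0.1,-1,0.2],"dr":[0,0,0],"grip":-1}]'; python3 plan.py .51 -.253 .25 3.007
```

```text
t: 2.7
ee_pos: [0.5175, -0.1367, 0.2715]
tcp_rot: [3.139, 0.008, 3.02]
wrist_force: [1.0, -0.1, -0.5]
grip_width: 0.0855
t 2.7 pos [ 0.5175 -0.1367  0.2715] rpy [3.139 0.008 3.02 ] trans [-0.107 -1.94   0.353] dr [0.031 0.077 0.135] F [ 1.  -0.1 -0.5] w 0.0855 q [ 0.03  0.33  0.2   1.76 -0.08  1.05  1.71]
```

```bash
python3 -m pendant '[{"translation":[-0.1,-1,0.2],"dr":[0,0,0.1],"grip":-1},{"translation":[0,-0.9,0.15],"dr":[0,0.1,0],"grip":-1},{"translation":[0,0,0],"dr":[0,0,0],"grip":-1}]'; python3 plan.py .51 -.253 .2 3.007
```

```text
t: 3.08
ee_pos: [0.507, -0.2588, 0.2493]
tcp_rot: [3.141, -0.003, 3.003]
wrist_force: [0.7, 0.5, -0.1]
grip_width: 0.0851
t 3.08 pos [ 0.507  -0.2588  0.2493] rpy [ 3.141e+00 -3.000e-03  3.003e+00] trans [-0.038  0.102  0.822] dr [ 0.008 -0.025 -0.041] F [ 0.7  0.5 -0.1] w 0.0851 q [ 0.23  0.41  0.23  1.7  -0.11  1.04  1.93]
```

```bash
python3 -m pendant '[{"translation":[-0.04,0.1,0.7],"dr":[0,0,-0.04],"grip":-1},{"translation":[0,0,0.3],"dr":[0,0,0],"grip":-1},{"translation":[0,0,0],"dr":[0,0,0],"grip":-1}]' 40; python3 plan.py .51 -.2532 .133 3.007
```

```text
t: 3.45
ee_pos: [0.5112, -0.2519, 0.1887]
tcp_rot: [3.14, -0.0, 3.007]
wrist_force: [-0.4, -0.5, 0.0]
grip_width: 0.0854
t 3.45 pos [ 0.5112 -0.2519  0.1887] rpy [ 3.14  -0.     3.007] trans [ 0.017 -0.026  0.929] dr [ 0.016 -0.002 -0.001] F [-0.4 -0.5  0. ] w 0.0854 q [ 0.23  0.47  0.22  1.78 -0.13  0.9   1.94]
```

Aligned. I'll check with a picture before descending.

Run:
```python
from h import *
im,d=ctrl.capture("scene"); cv2.imwrite("pics/s1.png",cv2.resize(im[110:270,180:340],None,fx=3.7,fy=3.7))
```

```text
(no output)
```

View pics/s1.png

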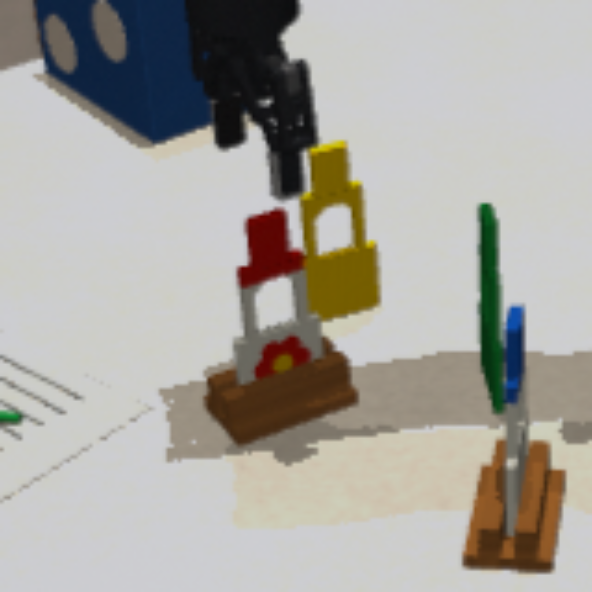

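The open fingers straddle the red tab (crop around (265,240)) above the flower tag, so I'm going down.

```bash
python3 -m pendant '[{"translation":[0.02,-0.03,0.5],"dr":[0,0,0],"grip":-1},{"translation":[0,0,0.4],"dr":[0,0,0],"grip":-1},{"translation":[0,0,0],"dr":[0,0,0],"grip":-1}]' 40; python3 plan.py .51 -.2532 .133 3.007
```

```text
t: 3.88
ee_pos: [0.5131, -0.2529, 0.1383]
tcp_rot: [3.141, 0.007, 3.009]
wrist_force: [0.4, 0.6, 0.5]
grip_width: 0.0851
t 3.88 pos [ 0.5131 -0.2529  0.1383] rpy [3.141 0.007 3.009] trans [ 0.052 -0.012  0.088] dr [0.007 0.071 0.023] F [0.4 0.6 0.5] w 0.0851 q [ 0.25  0.53  0.2   1.84 -0.15  0.78  1.96]
```

```bash
python3 -m pendant '[{"translation":[0.05,-0.01,0.08],"dr":[0,0.07,0.02],"grip":-1},{"translation":[0,0,0],"dr":[0,0,0],"grip":0.3},{"translation":[0,0,0],"dr":[0,0,0],"grip":0.6},{"translation":[0,0,0],"dr":[0,0,0],"grip":1},{"translation":[0,0,0],"dr":[0,0,0],"grip":1}]' 40; python3 plan.py .51 -.2532 .133 3.007;  python3 -m pendant '[{"translation":[0,0,0],"dr":[0,0,0],"grip":1},{"translation":[0,0,0],"dr":[0,0,0],"grip":1},{"translation":[0,0,0],"dr":[0,0,0],"grip":1}]' 40; python3 plan.py .51 -.2532 .133 3.007
```

```text
t: 4.5
ee_pos: [0.5121, -0.2536, 0.1373]
tcp_rot: [-3.141, 0.005, 3.008]
wrist_force: [0.2, -0.3, 0.0]
grip_width: 0.0122
t 4.5 pos [ 0.5121 -0.2536  0.1373] rpy [-3.141  0.005  3.008] trans [0.035 0.003 0.072] dr [-0.005  0.054  0.007] F [ 0.2 -0.3  0. ] w 0.0122 q [ 0.25  0.53  0.2   1.84 -0.14  0.78  1.96]
t: 4.88
ee_pos: [0.5121, -0.2537, 0.1374]
tcp_rot: [-3.141, 0.006, 3.008]
wrist_force: [0.3, 0.8, 0.3]
grip_width: 0.0095
t 4.88 pos [ 0.5121 -0.2537  0.1374] rpy [-3.141  0.006  3.008] trans [0.037 0.003 0.074] dr [-0.005  0.057  0.006] F [0.3 0.8 0.3] w 0.0095 q [ 0.25  0.53  0.2   1.84 -0.14  0.78  1.96]
```

```bash
python3 -m pendant '[{"translation":[0,0,-0.2],"dr":[0,0,0],"grip":1},{"translation":[0,0,-0.3],"dr":[0,0,0],"grip":1},{"translation":[0,0,-0.5],"dr":[0,0,0],"grip":1},{"translation":[0,0,-0.7],"dr":[0,0,0],"grip":1},{"translation":[0,0,-0.7],"dr":[0,0,0],"grip":1}]' 60; python3 -m pendant '[{"translation":[0,0,-0.5],"dr":[0,0,0],"grip":1},{"translation":[0,0,0],"dr":[0,0,0],"grip":1}]'; python3 plan.py .55 -.05 .32 2.7
python3 - <<'E'
from h import *
im,d=ctrl.capture("scene"); cv2.imwrite("pics/s2.png",cv2.resize(im[90:250,180:340],None,fx=3.7,fy=3.7))
E
```

```text
t: 5.5
ee_pos: [0.5093, -0.2527, 0.285]
tcp_rot: [3.141, -0.001, 3.007]
wrist_force: [1.0, 0.3, -0.7]
grip_width: 0.0089
t: 5.75
ee_pos: [0.5099, -0.2535, 0.3208]
tcp_rot: [-3.141, 0.005, 3.007]
wrist_force: [0.6, 0.4, -1.8]
grip_width: 0.0091
t 5.75 pos [ 0.5099 -0.2535  0.3208] rpy [-3.141  0.005  3.007] trans [-0.206  3.451  0.011] dr [-1.000e-03  5.300e-02  3.067e+00] F [ 0.6  0.4 -1.8] w 0.0091 q [ 0.21  0.35  0.25  1.59 -0.09  1.2   1.91]
```

View pics/s2.png

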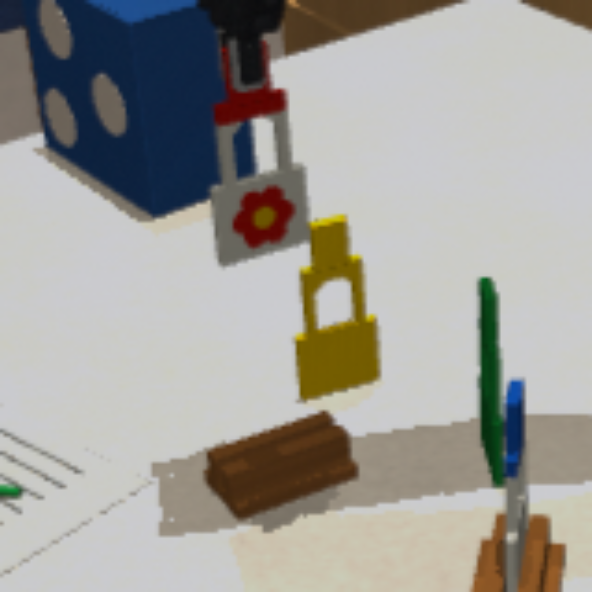

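```bash
python3 -m pendant '[{"translation":[0,0.5,0],"dr":[0,0,0.5],"grip":1},{"translation":[0,0.95,0],"dr":[0,0,1],"grip":1},{"translation":[0.1,0.95,0],"dr":[0,0,1],"grip":1},{"translation":[0.2,0.95,0],"dr":[0,0,1],"grip":1},{"translation":[0.3,0.95,0],"dr":[0,0,1],"grip":1}]'; python3 plan.py .63 .326 .32 1.936
```

```text
t: 6.42
ee_pos: [0.5542, 0.0062, 0.3142]
tcp_rot: [-3.136, -0.003, 2.531]
wrist_force: [1.3, 0.6, -1.3]
grip_width: 0.0091
t 6.42 pos [0.5542 0.0062 0.3142] rpy [-3.136e+00 -3.000e-03  2.531e+00] trans [ 2.02   5.092 -0.117] dr [-0.061 -0.015  5.953] F [ 1.3  0.6 -1.3] w 0.0091 q [-0.28  0.34  0.27  1.63 -0.09  1.19  0.96]
```

```bash
python3 -m pendant '[{"translation":[0.35,0.85,0],"dr":[0,0,1],"grip":1},{"translation":[0.45,0.8,0],"dr":[0,0,1],"grip":1},{"translation":[0.55,0.75,0],"dr":[0,0,1],"grip":1},{"translation":[0.65,0.7,0],"dr":[0,0,1],"grip":1},{"translation":[0.7,0.6,0],"dr":[0,0,1],"grip":1}]'; python3 plan.py .63 .326 .32 1.936
```

```text
t: 7.05
ee_pos: [0.6038, 0.2877, 0.3067]
tcp_rot: [-3.125, 0.001, 2.014]
wrist_force: [-0.1, 1.6, 0.3]
grip_width: 0.0091
t 7.05 pos [0.6038 0.2877 0.3067] rpy [-3.125e+00  1.000e-03  2.014e+00] trans [ 0.389  0.664 -0.234] dr [-0.17   0.015  0.777] F [-0.1  1.6  0.3] w 0.0091 q [-0.7   0.55  0.33  1.32 -0.17  1.32  0.08]
```

```bash
python3 -m pendant '[{"translation":[0.35,0.66,-0.2],"dr":[-0.17,0,0.7],"grip":1},{"translation":[0,0,0],"dr":[0,0,0],"grip":1},{"translation":[0,0,0],"dr":[0,0,0],"grip":1}]'; python3 plan.py .63 .326 .29 1.936
python3 - <<'E'
from h import *
for n in("scene","top"):
    im,d=ctrl.capture(n); cv2.imwrite(f"pics/{n}3.png",im);np.save(f"{n}3.npy",d)
im=cv2.imread("pics/scene3.png");cv2.imwrite("pics/s3.png",cv2.resize(im[180:380,330:530],None,fx=3,fy=3))
E
```

```text
t: 7.42
ee_pos: [0.6282, 0.3303, 0.3119]
tcp_rot: [-3.133, 0.001, 1.948]
wrist_force: [-0.3, -0.3, -1.3]
grip_width: 0.0091
t 7.42 pos [0.6282 0.3303 0.3119] rpy [-3.133e+00  1.000e-03  1.948e+00] trans [-0.077  0.006  0.365] dr [-0.087  0.014  0.116] F [-0.3 -0.3 -1.3] w 0.0091 q [-0.72  0.61  0.34  1.19 -0.2   1.37 -0.02]
```

View pics/scene3.png

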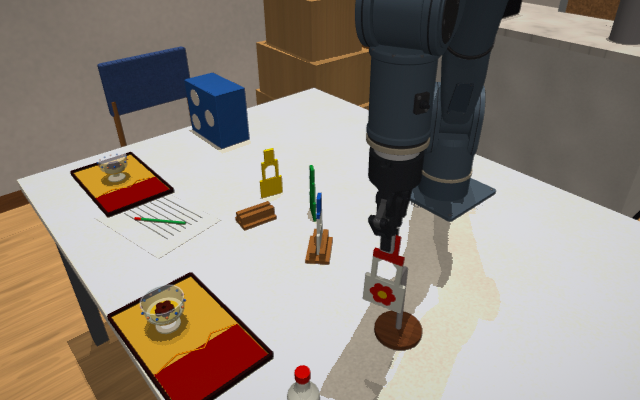

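View pics/top3.png

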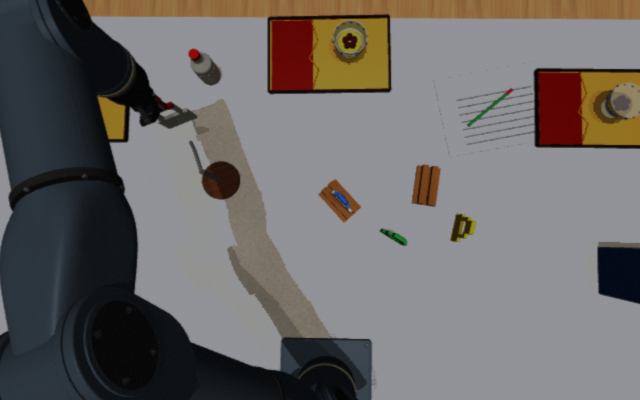

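The flower tag is in the gripper at about (385,280) in the scene view, flower facing outward and away from the post. In the top view it sits just beyond the hook tip at (192,143). Next I'll measure the tag's plane and height in the hand.

```bash
cat > tag.py <<'E'
import sys; from h import *
np.set_printoptions(precision=4,suppress=True)
def tagpose(n,fn,pic,near,rad=.06,zr=(.12,.33)):
    im=cv2.imread(pic).astype(int);P=cloud(n,np.load(fn))
    b,g,r=im[...,0],im[...,1],im[...,2]
    M=(np.linalg.norm(P[...,:2]-near,axis=-1)<rad)&(P[...,2]>zr[0])&(P[...,2]<zr[1])
    red=M&(r>2*g)&(r>2*b)&(r>60); wh=M&(r>110)&(abs(r-b)<30)
    q=P[red|wh]; c=np.median(q,0)
    for _ in range(4):
        V=np.linalg.svd(q-q.mean(0))[2][2]; V*=np.sign(V[0]); k=abs((q-q.mean(0))@V)<.004; q=q[k]
    ax=np.cross([0,0,1],V);ax/=np.linalg.norm(ax); up=np.cross(V,ax)
    w=q@ax;h=q@up
    print(n,len(q),"normal",V,"yaw",np.arctan2(V[1],V[0]),"tilt",V[2],"lo z",np.percentile(q[:,2],[.5,50,99.5]))
    mid=(np.percentile(w,.7)+np.percentile(w,99.3))/2
    cen=ax*mid+V*(q.mean(0)@V-.004)
    print(" width",np.ptp(np.percentile(w,[.7,99.3])),"centre xy (mid-thickness, at z of tag)", cen+up*np.median(h), "z range",q[:,2].min(),q[:,2].max())
    p=P[red]; 
    # outline edges: low edge z
    return
if __name__=="__main__":
    tagpose("scene","scene3.npy","pics/scene3.png",np.array([.6282,.3303]))
E
python3 tag.py
```

```text
scene 1459 normal [ 0.9303  0.3667 -0.0083] yaw 0.3754930796955785 tilt -0.00830595530929222 lo z [0.1865 0.2348 0.3266]
 width 0.06835762833077465 centre xy (mid-thickness, at z of tag) [0.6274 0.3269 0.2348] z range 0.1843744796688026 0.3295436714385998
```

View pics/s3.png

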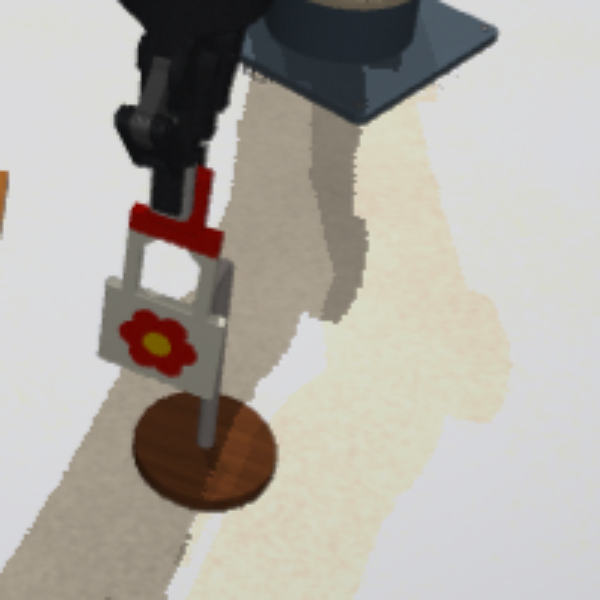

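```bash
python3 -m pendant '[{"translation":[0,0,0.5],"dr":[-0.08,0,0.1],"grip":1},{"translation":[0,0,0.6],"dr":[0,0,0],"grip":1},{"translation":[0,0,0.3],"dr":[0,0,0],"grip":1},{"translation":[0,0,0],"dr":[0,0,0],"grip":1}]'; python3 plan.py .6277 .3290 .2255 1.938
```

```text
t: 8.02
ee_pos: [0.628, 0.3243, 0.2281]
tcp_rot: [3.14, 0.001, 1.932]
wrist_force: [-0.6, -0.8, -0.1]
grip_width: 0.009
t 8.03 pos [0.628  0.3243 0.2281] rpy [3.140e+00 1.000e-03 1.932e+00] trans [0.075 0.023 0.043] dr [ 0.013  0.011 -0.063] F [-0.6 -0.8 -0.1] w 0.009 q [-0.72  0.65  0.33  1.35 -0.21  1.17 -0.01]
```

```bash
python3 -m pendant '[{"translation":[0.075,0,0.04],"dr":[0,0,-0.06],"grip":1},{"translation":[0,0,0],"dr":[0,0,0],"grip":1}]'; python3 plan.py .6277 .3290 .2255 1.938
python3 - <<'E'
from h import *
n="scene"
im,d=ctrl.capture(n); cv2.imwrite(f"pics/{n}4.png",im);np.save(f"{n}4.npy",d)
cv2.imwrite("pics/s4.png",cv2.resize(im[200:380,320:500],None,fx=3,fy=3))
import tag
tag.tagpose("scene","scene4.npy","pics/scene4.png",np.array([.628,.327]),zr=(.085,.25))
E
```

```text
t: 8.28
ee_pos: [0.627, 0.328, 0.2277]
tcp_rot: [3.138, 0.001, 1.937]
wrist_force: [0.3, -0.8, -0.5]
grip_width: 0.0089
t 8.28 pos [0.627  0.328  0.2277] rpy [3.138e+00 1.000e-03 1.937e+00] trans [0.011 0.017 0.036] dr [ 0.035  0.006 -0.01 ] F [ 0.3 -0.8 -0.5] w 0.0089 q [-0.72  0.65  0.33  1.35 -0.21  1.17 -0.01]
scene 1252 normal [0.9339 0.3574 0.0028] yaw 0.3655365106888579 tilt 0.002818214126239449 lo z [0.1019 0.1511 0.2467]
 width 0.06775113261062105 centre xy (mid-thickness, at z of tag) [0.6269 0.3254 0.151 ] z range 0.09837958793391999 0.24999599760435587
```

View pics/s4.png

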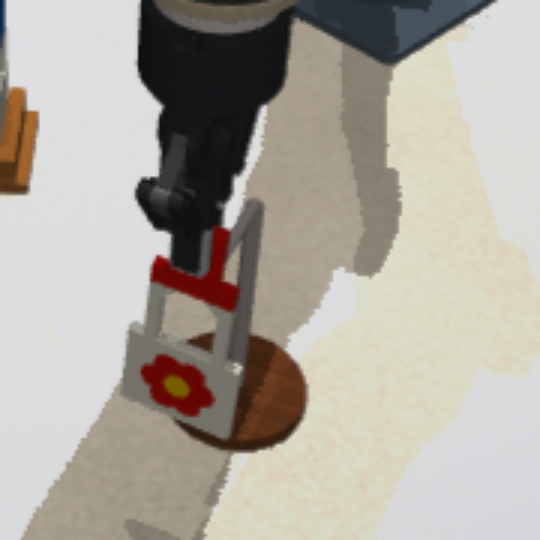

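```bash
python3 -m pendant '[{"translation":[0,-0.3,0],"dr":[0,0,0],"grip":1},{"translation":[0,-0.3,0],"dr":[0,0,0],"grip":1},{"translation":[0,0,0],"dr":[0,0,0],"grip":1}]'; python3 plan.py .5477 .2975 .2265 1.936
```

```text
t: 8.7
ee_pos: [0.5941, 0.3146, 0.2299]
tcp_rot: [3.134, 0.001, 1.937]
wrist_force: [1.2, 0.0, 0.2]
grip_width: 0.0084
t 8.7 pos [0.5941 0.3146 0.2299] rpy [3.134e+00 1.000e-03 1.937e+00] trans [ 0.01  -0.824  0.051] dr [0.078 0.007 0.005] F [1.2 0.  0.2] w 0.0084 q [-0.75  0.59  0.34  1.46 -0.2   1.12 -0.01]
```

```bash
python3 -m pendant '[{"translation":[0,-0.3,0.05],"dr":[0.07,0,0],"grip":1},{"translation":[0,-0.3,0],"dr":[0,0,0],"grip":1},{"translation":[0,-0.2,0],"dr":[0,0,0],"grip":1},{"translation":[0,0,0],"dr":[0,0,0],"grip":1}]'; python3 plan.py .5477 .2975 .2265 1.936
python3 - <<'E'
from h import *
n="scene"
im,d=ctrl.capture(n); cv2.imwrite(f"pics/{n}5.png",im);np.save(f"{n}5.npy",d)
cv2.imwrite("pics/s5.png",cv2.resize(im[200:380,320:500],None,fx=3,fy=3))
import tag
tag.tagpose("scene","scene5.npy","pics/scene5.png",np.array([.548,.2975]),zr=(.085,.25))
E
```

```text
t: 9.2
ee_pos: [0.5512, 0.2982, 0.2284]
tcp_rot: [3.136, 0.0, 1.937]
wrist_force: [-0.2, -0.1, -0.2]
grip_width: 0.0088
t 9.2 pos [0.5512 0.2982 0.2284] rpy [3.136 0.    1.937] trans [ 0.009 -0.059  0.031] dr [0.055 0.005 0.005] F [-0.2 -0.1 -0.2] w 0.0088 q [-0.78  0.52  0.34  1.59 -0.19  1.05 -0.02]
scene 1083 normal [0.933  0.3598 0.0022] yaw 0.3680392124261137 tilt 0.0022389614987168294 lo z [0.1033 0.1496 0.2477]
 width 0.06875873738777914 centre xy (mid-thickness, at z of tag) [0.5512 0.2959 0.1496] z range 0.10013189887423679 0.24972185172919226
```

View pics/s5.png

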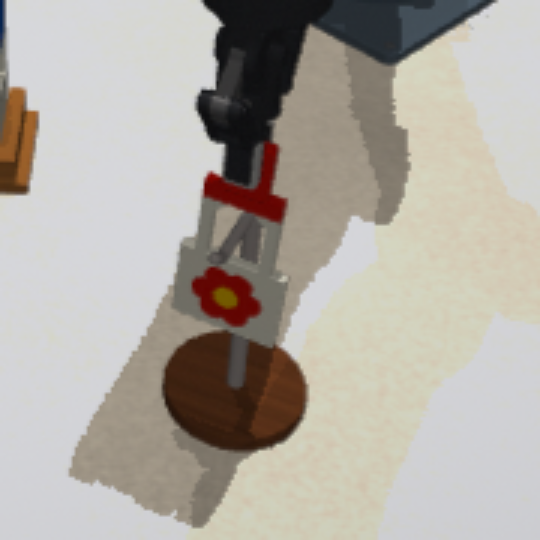

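The hook runs through the window, with its tip at about (218,258) in the crop, and the tag is about 36 mm along the bar. Lowering it now.

```bash
python3 -m pendant '[{"translation":[0,-0.06,0.1],"dr":[0.05,0,0],"grip":1},{"translation":[0,0,0.1],"dr":[0,0,0],"grip":1},{"translation":[0,0,0.1],"dr":[0,0,0],"grip":1},{"translation":[0,0,0],"dr":[0,0,0],"grip":1}]'; python3 plan.py .5480 .2970 .2035 1.936
```

```text
t: 9.75
ee_pos: [0.5493, 0.2974, 0.2083]
tcp_rot: [3.141, 0.001, 1.936]
wrist_force: [0.1, -0.5, -0.3]
grip_width: 0.0089
t 9.75 pos [0.5493 0.2974 0.2083] rpy [3.141e+00 1.000e-03 1.936e+00] trans [ 0.001 -0.023  0.08 ] dr [0.004 0.011 0.004] F [ 0.1 -0.5 -0.3] w 0.0089 q [-0.78  0.54  0.33  1.62 -0.2   1.02 -0.02]
```

```bash
python3 -m pendant '[{"translation":[0,-0.02,0.05],"dr":[0,0,0],"grip":1},{"translation":[0,0,0],"dr":[0,0,0],"grip":1}]'; python3 plan.py .5480 .2970 .2035 1.936; python3 -m pendant '[{"translation":[0,0,0.03],"dr":[0,0,0],"grip":1},{"translation":[0,0,0],"dr":[0,0,0],"grip":1}]'; python3 plan.py .5480 .2970 .2035 1.936
```

```text
t: 10.0
ee_pos: [0.5482, 0.2969, 0.205]
tcp_rot: [3.141, 0.001, 1.936]
wrist_force: [1.5, 1.2, -0.2]
grip_width: 0.0088
t 10.0 pos [0.5482 0.2969 0.205 ] rpy [3.141e+00 1.000e-03 1.936e+00] trans [ 0.002 -0.003  0.025] dr [0.003 0.012 0.003] F [ 1.5  1.2 -0.2] w 0.0088 q [-0.78  0.54  0.33  1.63 -0.2   1.01 -0.02]
t: 10.25
ee_pos: [0.5484, 0.2971, 0.2035]
tcp_rot: [3.141, 0.001, 1.936]
wrist_force: [0.4, -0.1, 0.3]
grip_width: 0.0088
t 10.25 pos [0.5484 0.2971 0.2035] rpy [3.141e+00 1.000e-03 1.936e+00] trans [ 0.002 -0.007 -0.   ] dr [0.01  0.01  0.003] F [ 0.4 -0.1  0.3] w 0.0088 q [-0.78  0.54  0.33  1.63 -0.2   1.   -0.02]
```

```bash
for i in 1; do python3 -m pendant '[{"translation":[0,0,0.03],"dr":[0,0,0],"grip":1},{"translation":[0,0,0],"dr":[0,0,0],"grip":1},{"translation":[0,0,0],"dr":[0,0,0],"grip":1}]'; done; python3 plan.py .5480 .2970 .2035 1.936
```

```text
t: 10.62
ee_pos: [0.5486, 0.2971, 0.2034]
tcp_rot: [3.139, 0.0, 1.936]
wrist_force: [0.3, -0.4, 0.1]
grip_width: 0.0089
t 10.62 pos [0.5486 0.2971 0.2034] rpy [3.139 0.    1.936] trans [ 0.002 -0.011 -0.001] dr [0.027 0.002 0.003] F [ 0.3 -0.4  0.1] w 0.0089 q [-0.78  0.54  0.33  1.63 -0.2   1.   -0.02]
```

```bash
python3 -m pendant '[{"translation":[0,0,0.05],"dr":[0,0,0],"grip":1},{"translation":[0,0,0],"dr":[0,0,0],"grip":1}]'; python3 plan.py .5480 .2970 .2035 1.936
python3 - <<'E'
from h import *
n="scene"
im,d=ctrl.capture(n); cv2.imwrite(f"pics/{n}6.png",im);np.save(f"{n}6.npy",d)
cv2.imwrite("pics/s6.png",cv2.resize(im[220:360,340:480],None,fx=4,fy=4))
import tag
tag.tagpose("scene","scene6.npy","pics/scene6.png",np.array([.548,.2975]),zr=(.06,.23))
E
```

```text
t: 10.88
ee_pos: [0.5488, 0.2972, 0.2033]
tcp_rot: [3.137, -0.001, 1.936]
wrist_force: [-1.0, -0.8, 0.0]
grip_width: 0.0088
t 10.88 pos [0.5488 0.2972 0.2033] rpy [ 3.137e+00 -1.000e-03  1.936e+00] trans [ 0.001 -0.014 -0.004] dr [ 0.046 -0.011  0.001] F [-1.  -0.8  0. ] w 0.0088 q [-0.78  0.54  0.33  1.63 -0.2   1.   -0.01]
scene 1029 normal [0.9326 0.361  0.0022] yaw 0.36930032821518455 tilt 0.002221814975468389 lo z [0.0785 0.1278 0.2273]
 width 0.06839494544180996 centre xy (mid-thickness, at z of tag) [0.5487 0.295  0.1278] z range 0.07540540064999146 0.22983515682009636
```

View pics/s6.png

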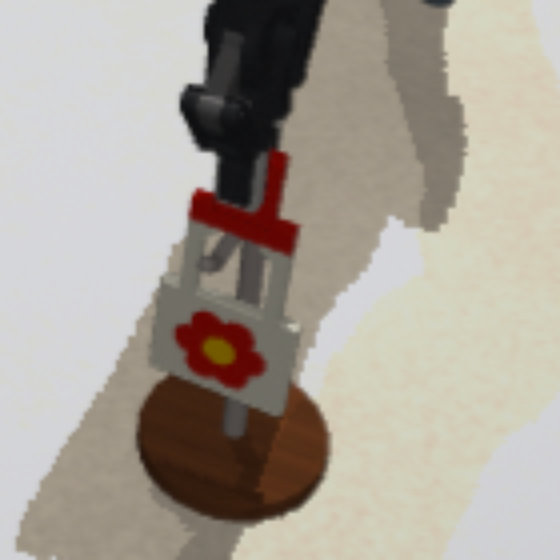

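Contact: the lower edge is at about 0.077 m, so the window's top edge rests on the bar at 0.18 m. I'll release gently with a partial opening.

```bash
python3 -m pendant '[{"translation":[0,0,0],"dr":[0.04,0,0],"grip":1},{"translation":[0,0,0],"dr":[0,0,0],"grip":0.6},{"translation":[0,0,0],"dr":[0,0,0],"grip":0.5},{"translation":[0,0,0],"dr":[0,0,0],"grip":0.4},{"translation":[0,0,0],"dr":[0,0,0],"grip":0.3}]' 20; python3 plan.py .5480 .2970 .2035 1.936
python3 - <<'E'
from h import *
n="scene"
im,d=ctrl.capture(n); cv2.imwrite(f"pics/{n}7.png",im);np.save(f"{n}7.npy",d)
cv2.imwrite("pics/s7.png",cv2.resize(im[220:360,340:480],None,fx=4,fy=4))
E
```

```text
t: 11.55
ee_pos: [0.5491, 0.2974, 0.2021]
tcp_rot: [3.142, -0.001, 1.936]
wrist_force: [-0.1, 0.1, 1.1]
grip_width: 0.0297
t 11.55 pos [0.5491 0.2974 0.2021] rpy [ 3.142e+00 -1.000e-03  1.936e+00] trans [-0.    -0.019 -0.023] dr [ 0.001 -0.006  0.002] F [-0.1  0.1  1.1] w 0.0297 q [-0.78  0.55  0.33  1.63 -0.2   1.   -0.01]
```

View pics/s7.png

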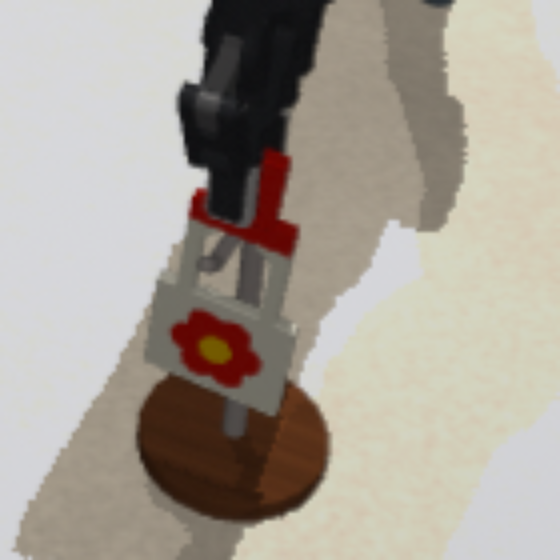

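The fingers are open and the tag is still on the hook. Opening a bit wider and going straight up.

```bash
python3 -m pendant '[{"translation":[0,0,0],"dr":[0,0,0],"grip":0},{"translation":[0,0,-0.1],"dr":[0,0,0],"grip":0},{"translation":[0,0,-0.3],"dr":[0,0,0],"grip":0},{"translation":[0,0,-0.6],"dr":[0,0,0],"grip":0},{"translation":[0,0,-0.8],"dr":[0,0,0],"grip":0}]' 20;python3 -m pendant '[{"translation":[0,0,-0.8],"dr":[0,0,0],"grip":0},{"translation":[0,0,-0.5],"dr":[0,0,0],"grip":0},{"translation":[0,0,0],"dr":[0,0,0],"grip":0},{"translation":[0,0,0],"dr":[0,0,0],"grip":0},{"translation":[0,0,0],"dr":[0,0,0],"grip":0}]'
cat > chk.py <<'E'
import sys
from h import *
import tag
k=sys.argv[1]
for n in("scene","top"):
    im,d=ctrl.capture(n); cv2.imwrite(f"pics/{n}{k}.png",im);np.save(f"{n}{k}.npy",d)
    if n=="scene": cv2.imwrite(f"pics/s{k}.png",cv2.resize(im[220:360,340:480],None,fx=4,fy=4))
tag.tagpose("scene",f"scene{k}.npy",f"pics/scene{k}.png",np.array([.548,.2975]),zr=(.06,.245))
E
python3 chk.py 8
```

```text
t: 12.22
ee_pos: [0.5475, 0.2968, 0.3105]
tcp_rot: [-3.135, 0.001, 1.936]
wrist_force: [1.1, 0.4, 0.1]
grip_width: 0.0428
t: 12.85
ee_pos: [0.5483, 0.2965, 0.3953]
tcp_rot: [-3.141, -0.0, 1.936]
wrist_force: [0.2, -0.4, -0.4]
grip_width: 0.0427
scene 761 normal [ 0.9325  0.3612 -0.0029] yaw 0.36950892260794344 tilt -0.002894837603550471 lo z [0.0789 0.1841 0.2319]
 width 0.06624080383914542 centre xy (mid-thickness, at z of tag) [0.5493 0.2947 0.1841] z range 0.0762930805210551 0.2326641345411946
```

View pics/s8.png

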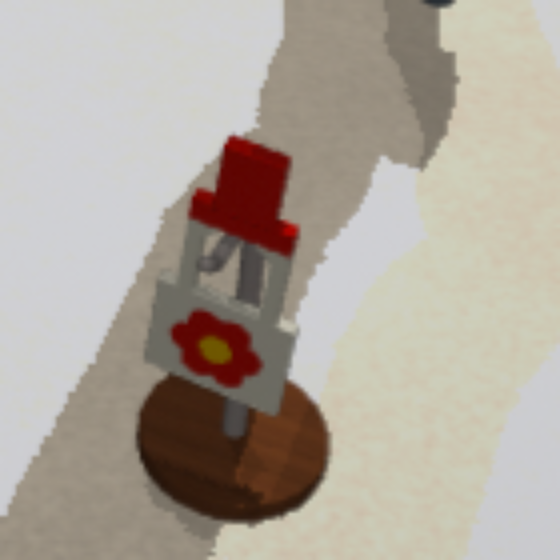

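The tag hangs freely on the level bar, flower outward, at about (225,290) in the crop. I'll wait a second and check that it's still.

```bash
python3 -m pendant '[{"translation":[0,0,0],"dr":[0,0,0],"grip":0},{"translation":[0,0,0],"dr":[0,0,0],"grip":0},{"translation":[0,0,0],"dr":[0,0,0],"grip":0},{"translation":[0,0,0],"dr":[0,0,0],"grip":0},{"translation":[0,0,0],"dr":[0,0,0],"grip":0}]'; python3 -m pendant '[{"translation":[0,0,0],"dr":[0,0,0],"grip":0},{"translation":[0,0,0],"dr":[0,0,0],"grip":0},{"translation":[0,0,0],"dr":[0,0,0],"grip":0},{"translation":[0,0,0],"dr":[0,0,0],"grip":0},{"translation":[0,0,0],"dr":[0,0,0],"grip":0}]'; python3 chk.py 9
python3 - <<'E'
import cv2,numpy as np
a=cv2.imread("pics/scene8.png")[220:360,340:480].astype(int);b=cv2.imread("pics/scene9.png")[220:360,340:480].astype(int);print("diff",abs(a-b).mean(),(abs(a-b).max(-1)>40).sum())
a=cv2.imread("pics/scene0.png")[150:270,300:340].astype(int);b=cv2.imread("pics/scene9.png")[150:270,300:340].astype(int);print("stripe diff",abs(a-b).mean(),(abs(a-b).max(-1)>40).sum())
E
```

```text
t: 13.58
ee_pos: [0.548, 0.2966, 0.3939]
tcp_rot: [-3.139, 0.0, 1.936]
wrist_force: [-0.0, -0.3, 0.0]
grip_width: 0.0425
t: 14.2
ee_pos: [0.548, 0.2966, 0.3939]
tcp_rot: [-3.139, 0.0, 1.936]
wrist_force: [-0.3, -0.3, -0.4]
grip_width: 0.0428
scene 758 normal [ 0.9338  0.3577 -0.001 ] yaw 0.3658356674851451 tilt -0.0009789420267059812 lo z [0.0792 0.1839 0.2318]
 width 0.06587387847538412 centre xy (mid-thickness, at z of tag) [0.5492 0.2951 0.1839] z range 0.07747396510322502 0.23344366695131868
diff 0.4537074829931973 33
stripe diff 4.915763888888889 0
```

View pics/scene9.png

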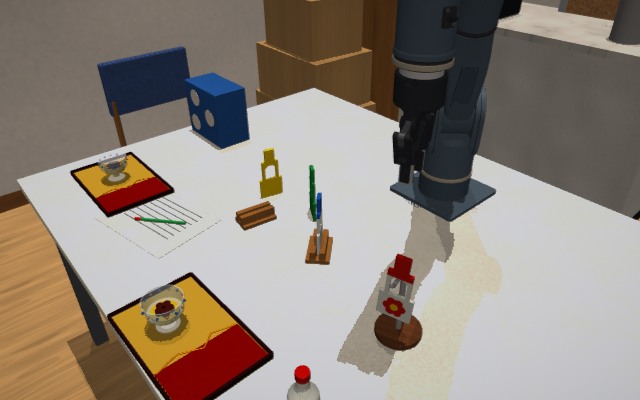

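The tag hangs at about (397,290) in the scene view, flower outward. The stripe tag at (318,225) hasn't moved, and the gripper is clear above.

Run:
```python
from station import ctrl
print(ctrl.finish_job(), ctrl.get_obs()["t"])
```

```text
the job is handed in; nothing more can be done
the job is handed in; nothing more can be done
```

I took the flower tag from its block by the red tab and hung it by its window on the level part of the hook, flower facing outward. I then raised the gripper clear and handed the job in at about 14.3 s of the 40 s allowed.

- **Position:** the tag sits about 34 mm along the bar; mid-bar is 32 mm. Its heading is 0.366 rad, against 0.363–0.375 rad measured for the hook.
- **Tilt and height:** the forward tilt is about 0.001 rad. Sideways roll I judged only by eye, from the pictures. The lowest edge is about 0.077 m above the table, which puts the window edge on the bar.
- **Stillness:** two looks about 1.3 s apart agreed to within 0.5 mm and 0.004 rad. 33 pixels changed noticeably between the two pictures; I put that down to noise or the arm's shadow and did not look into it.
- **Contact and stripe tag:** wrist force stayed at noise level, under 2 N, in all readings. The stripe tag was unchanged in the pictures.
- **Disagreement:** the tag's sideways position in the gripper came out about 3 to 5 mm different between the pick measurement and the measurement in the hand. I used the scene camera for both tag and hook, which put the tag within about 1 mm of the bar's centre line.

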